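# Unlock, fill and relock a sliding-cover kit box

## Task

Pull up the red plunger knob of the blue kit box and twist it into its rest notch so that it stays up by itself, then slide the cover fully open. Put every aluminium tube piece in the green tray and every dark plastic tube cluster in the yellow tray, then slide the cover fully shut with the plunger still parked, and turn the knob back so that the plunger drops home and locks the cover. Leave the tape roll and the round end cap beside the pieces where they are.

Things in the scene. Friction and masses are not known exactly. Their poses are not given: they have to be found in the camera images.
- kitbox: blue steel box fixed to the table. Origin on the table, under the middle between the two trays; x points away from the robot (the cover opens to +x), y left. Floor 8 mm thick; side plates at y = +-194 mm, x -85 to 245 mm, 66 mm high, carry the cover
- socket (a point): centre of the top of the plunger's dark 46 x 44 mm socket, 104 mm high, at kit box x = -112 mm, y = 0, on a steel bridge over the cover's tongue. In it the knob's cross pin has a 16 mm deep slot along x, where the knob cannot turn (plunger down), and a 4 mm deep rest notch
- plunger (a joint): lift along z, m, 0 to 0.021. 0: down, its 8 mm pin through the tongue's 12 mm hole, cover locked. A spring presses it down (7 N at 0, 11 N at the top). From 0.016 the knob can turn; in the rest notch it stays at 0.012, the pin 3 mm above the tongue, cover free. Down while the cover is open, it bars the cover from shutting
- knob (a joint): turn, rad, anticlockwise seen from above: 0 = above the deep slot (grip bar along the kit box's x), 1.4 = stop, above the rest notch, which takes the pin from about 1.25 on. To leave the notch lift the plunger to 0.016 again, turn back to 0 and let it down
- knob_grip (a point): middle of the red grip bar of the knob, 125 mm above the table with the plunger down and rising with it; the bar is 56 long (x) x 16 wide (y) x 22 mm high, its x axis turning with the knob
- cover (a joint): slide of the cover, m, along the kit box's +x: 0 = fully shut (a stop), 0.150 = fully open (a stop); takes about 2 N, stays where left. Flat grey plate 165 x 400 x 6 mm, underside 66 mm above the table, hiding both trays when shut, with a 40 mm wide tongue to the front
- cover_handle (a point): middle of the black handle bar on the cover, 96 mm above the table, at kit box x = -40 mm when shut, y = 0; the bar is 70 long (x) x 14 wide (y) x 16 mm high, its underside 14 mm above the cover; axes of the kit box
- green_tray: green plastic tray fixed in the kit box, 155 (x) x 182 (y) mm, 28 mm high, walls and floor 4 mm, open above; the trays lie side by side along the kit box's y, which side is which varies; hidden from above while the cover is shut. Origin: centre of its underside, 8 mm above the table; axes those of the kit box
- yellow_tray: yellow plastic tray fixed in the kit box, 155 (x) x 182 (y) mm, 28 mm high, walls and floor 4 mm, open above; the trays lie side by side along the kit box's y, which side is which varies; hidden from above while the cover is shut. Origin: centre of its underside, 8 mm above the table; axes those of the kit box
- bar1: short length of square aluminium tube, bright metal, 100 long (x) x 25 x 25 mm, about 120 g, lying on its side; belongs in the green tray. Absent in some starts. Origin at its middle.
- bar2: short length of square aluminium tube, bright metal, 100 long (x) x 25 x 25 mm, about 120 g, lying on its side; belongs in the green tray. Absent in some starts. Origin at its middle.
- bar3: short length of square aluminium tube, bright metal, 100 long (x) x 25 x 25 mm, about 120 g, lying on its side; belongs in the green tray. Absent in some starts. Origin at its middle.
- cluster1: dark grey plastic tube cluster, four 22 mm tubes bonded two by two, 70 long (x, along the bores) x 44 x 44 mm, about 100 g, lying on its side; belongs in the yellow tray. Absent in some starts. Origin at its middle.
- cluster2: dark grey plastic tube cluster, four 22 mm tubes bonded two by two, 70 long (x, along the bores) x 44 x 44 mm, about 100 g, lying on its side; belongs in the yellow tray. Absent in some starts. Origin at its middle.
- tape_roll: bystander: roll of brown tape, 100 mm across, 48 mm high; origin at the centre of its underside; leave alone
- end_cap: bystander: round grey end cap, 76 mm across, 22 mm high; origin at the centre of its underside; leave alone

How it is judged:
On the way, in this order (a step that is already met when the one before it is completed fails the run):
1. the plunger is parked: up in its rest notch, with the knob let go (value of joint plunger between 0.0095 and 0.0145 m and value of joint knob above 1.1 rad and contact force between knob and the fingers below 0.1 N and value of joint cover below 0.005 m), for 0.3 s.
2. the cover is fully open (within 15 mm), the plunger still parked (value of joint cover above 0.135 m and value of joint plunger between 0.0095 and 0.0145 m and value of joint knob above 1.1 rad), for 0.2 s.
3. every piece present lies let go in its own tray, the cover still open (x of bar1 in the frame of green_tray between -0.072 and 0.072 m and y of bar1 in the frame of green_tray between -0.085 and 0.085 m and z of bar1 in the frame of green_tray between 0.005 and 0.048 m and contact force between each of bar1, bar2, bar3, cluster1, cluster2 and the fingers below 0.1 N and linear speed of each of bar1, bar2, bar3, cluster1, cluster2 below 0.05 m/s and x of bar2 in the frame of green_tray between -0.072 and 0.072 m and y of bar2 in the frame of green_tray between -0.085 and 0.085 m and z of bar2 in the frame of green_tray between 0.005 and 0.048 m and x of bar3 in the frame of green_tray between -0.072 and 0.072 m and y of bar3 in the frame of green_tray between -0.085 and 0.085 m and z of bar3 in the frame of green_tray between 0.005 and 0.048 m and x of cluster1 in the frame of yellow_tray between -0.072 and 0.072 m and y of cluster1 in the frame of yellow_tray between -0.085 and 0.085 m and z of cluster1 in the frame of yellow_tray between 0.005 and 0.048 m and x of cluster2 in the frame of yellow_tray between -0.072 and 0.072 m and y of cluster2 in the frame of yellow_tray between -0.085 and 0.085 m and z of cluster2 in the frame of yellow_tray between 0.005 and 0.048 m and value of joint cover above 0.135 m), for 0.3 s.
4. the cover is fully shut (within 5 mm), the plunger still parked (value of joint cover below 0.005 m and value of joint plunger between 0.0095 and 0.0145 m and value of joint knob above 1.1 rad), for 0.2 s.
At the end, for the whole second after the job is handed in: the cover is fully shut (within 5 mm), the plunger fully down (within 3 mm) with the knob turned back (within 0.25 rad), and every piece present lies at rest in its own tray: tube pieces in the green one, clusters in the yellow one, their middles within the tray walls and below its 48 mm level (value of joint cover below 0.005 m and value of joint plunger below 0.003 m and value of joint knob below 0.25 rad and x of bar1 in the frame of green_tray between -0.072 and 0.072 m and y of bar1 in the frame of green_tray between -0.085 and 0.085 m and z of bar1 in the frame of green_tray between 0.005 and 0.048 m and contact force between each of bar1, bar2, bar3, cluster1, cluster2 and the fingers below 0.1 N and linear speed of each of bar1, bar2, bar3, cluster1, cluster2 below 0.05 m/s and x of bar2 in the frame of green_tray between -0.072 and 0.072 m and y of bar2 in the frame of green_tray between -0.085 and 0.085 m and z of bar2 in the frame of green_tray between 0.005 and 0.048 m and x of bar3 in the frame of green_tray between -0.072 and 0.072 m and y of bar3 in the frame of green_tray between -0.085 and 0.085 m and z of bar3 in the frame of green_tray between 0.005 and 0.048 m and x of cluster1 in the frame of yellow_tray between -0.072 and 0.072 m and y of cluster1 in the frame of yellow_tray between -0.085 and 0.085 m and z of cluster1 in the frame of yellow_tray between 0.005 and 0.048 m and x of cluster2 in the frame of yellow_tray between -0.072 and 0.072 m and y of cluster2 in the frame of yellow_tray between -0.085 and 0.085 m and z of cluster2 in the frame of yellow_tray between 0.005 and 0.048 m); the robot touches nothing.
It fails at once if the tape roll is pushed more than 30 mm or tipped over (distance of tape_roll from where it was at the start of the episode above 0.03 m or angle between tape_roll's own z axis and vertical above 0.4 rad).
It fails at once if the end cap is pushed more than 30 mm or tipped over (distance of end_cap from where it was at the start of the episode above 0.03 m or angle between end_cap's own z axis and vertical above 0.4 rad).
Of bar1, bar2, bar3, cluster1, cluster2 only 3 to 5 are there at a start; the rules pass over those that are not, and their reading is None.
At some moment in a run one of bar1, bar2, bar3, cluster1, cluster2 may be knocked a few centimetres aside while the robot is not near it.
Once in a run the grip may slacken for a moment while it holds something.
It also fails if it takes over 208 s, if anything falls off the work surface, if the arm or the gripper's body presses on something with over 40 N, if the wrist force passes 120 N, or if a joint passes its speed limit or range.

## Robot

A 6-joint arm with a two-finger parallel gripper is mounted at the origin on the work surface. World frame = base frame: x ahead of the robot, y to its left, z up, the work surface at z = 0. Lengths are in m, angles in rad, forces in N, time in s.
With the tool pointing down it reaches from about 0.35 to 0.775 m from the base axis. Payload 7.3 kg.
Tool frame: the origin (TCP) lies at the very end of the fingers, on their centre line; the grasp point (between the pads) lies grip_point_offset behind it (grip_point_offset is the distance from the TCP to the grasp point, in m); z points along the fingers, y is the direction in which the jaws open and shut (so a half turn about z gives the same grasp; the last joint's range is limited). The gripper opens to 92 mm and grips with 3 to 60 N. Pads are 19 mm wide; open, the fingers measure 130 mm over their backs; the gripper's body (75 mm by 190 mm) begins 47 mm behind the grasp point.
Start: joints at [1.062, 0.342, 1.524, -0, 1.275, -0.146], TCP at [0.186, 0.491, 0.227] pointing down, gripper open.
Joint ranges: [-2.53, 2.53], [-0.77, 2.02], [0.04, 2.7], [-1, 4.14], [0.28, 2.66], [-3.11, 3.11]. Speed limits (rad/s): [2.57, 2.57, 3.14, 3.14, 3.14, 3.14].

## Interface

Orientations are given as [roll, pitch, yaw] about the fixed x, y, z axes, in that order (R = Rz(yaw) Ry(pitch) Rx(roll)).
In Python, from cell import * gives the robot as it stands.
- The arm moves only by the shell command python3 -m inch 'ROWS' [OPENING] [FORCE]. ROWS is JSON, a list that holds one entry, the list of rows, each a list of 4 numbers: the shift along the tool's x, y, z in mm, then the turn about the tool's z in rad. In form: [[[x, y, z, roll], ...]]. A call has 1 to 10 rows; each row shifts and turns the commanded pose from where the row before left it, along the tool's axes as they then stand; what a row does not reach is not made up. A row lasts 1/8 s, in which the tool goes at most 62.5 mm and 10.7 degrees, less where a joint would pass 70% of its speed; a pose out of reach is approached as far as the arm can. A call with a gripper value outside its range is refused whole. OPENING is the closure, from -1 (fully open) to 1 (shut), set as the call begins (- or left out, the last holds). The fingers move at their own pace and stop on an object; FORCE is the grip in N (left out, the last holds). Time passes only in rows, so rows that do not move let the fingers close. It gives the time, the measured TCP pose, the force and the opening at its end, in the units of the state.
- observe(): the state, without advancing time (a new reading comes with each control period).
- read_camera(name): name is "scene" or "top" or "wrist"; returns a dict with "img" (384x512x3 uint8, blue, green, red), "fx", "fy", "cx", "cy" (pixels), "eye" and "rotation" of the camera in the world; the wrist camera has in their place "T_tool_cam" (4x4, takes a point from camera to tool coordinates, whose origin is the TCP and whose axes are the flange's). Camera axes: x right, y down, z forward; pixel columns grow to the right and rows downward; lengths in m; the calibration is good to about 2 mm. The wrist camera is an equidistant fisheye: a pixel r from the principal point sees the ray r / f radians off the axis. A picture is of the moment at which its call begins: read the wrist's pose just before it. There is no depth.
- hand_in(): hands the job in, once; it reports no verdict.
Trained networks look in the newest picture that a camera, given by its name, has taken for a name from the list of things; names that differ only in an ending like _2 or _b are one class to them, and where a whole thing is asked for, a point or a joint stands for the part that bears it (a point fixed in the world has none). Each returns a list of dicts, best first, with "conf" (0 to 1); they miss things now and then, are a little off and sometimes report something else, mostly with a low value. They report only what shows in the picture. A call takes as long as a camera call.
- boxes_of(camera, label): "at" ([row, column] in pixels, amid what is visible of it).
- place_of(camera, label): "at" ([row, column] in pixels: a listed point, or the origin of a listed thing).
The state is a dict: "time": time; "qpos": joint angles; "qvel": joint speeds; "joint_efforts": joint torques, N m; "tool_pos": TCP position; "tool_rot": TCP orientation; "contact_force": force on the tool from outside, world axes, zero at the start; "torque": the same for the moment, N m; "opening": finger opening in m.
Only numpy, scipy, OpenCV 4.12 (cv2) and the standard library are available. Lean on these libraries where they do the work, as an engineer would, in place of code of your own. Each camera call takes 0.05 s, during which the arm holds its last target. There are 200 camera calls.

## Working session

There is one attempt and no reset: what is moved stays moved. The work goes in short steps, Python scripts to look and compute and a shell command to move; the robot and the scene stay as the last step left them, time stands still between calls to the robot, and variables do not carry over. Pictures are saved under pics/ and viewed, about 12 in all and at most 16, crops included, and the job is handed in when it is done.

```bash
ls; mkdir -p pics; cat > h.py <<'E'
from cell import *
import numpy as np, cv2
from scipy.spatial.transform import Rotation as R
def ray(c,at):
    return np.array(c['rotation'])@np.array([(at[1]-c['cx'])/c['fx'],(at[0]-c['cy'])/c['fy'],1])
def hit(c,at,z):
    d=ray(c,at);e=np.array(c['eye']);return e+d*(z-e[2])/d[2]
def proj(c,p):
    q=np.array(c['rotation']).T@(np.array(p)-np.array(c['eye']));return [c['fy']*q[1]/q[2]+c['cy'],c['fx']*q[0]/q[2]+c['cx']]
E
python3 - <<'E'
from h import *
s=observe();print(s['time'],s['tool_pos'],s['tool_rot'],s['contact_force'],s['opening'],'grip_point_offset' in globals() and grip_point_offset)
H={'knob_grip':.125,'socket':.104,'cover_handle':.096,'kitbox':0,'bar1':.0125,'cluster1':.022,'tape_roll':0,'end_cap':0}
for cam in('top','scene'):
    c=read_camera(cam);cv2.imwrite(f'pics/{cam}0.png',c['img'])
    print(cam,np.round(c['eye'],3),c['fx'])
    for l,z in H.items():
        for d in place_of(cam,l):
            if d['conf']>.2: print(l,round(d['conf'],2),np.round(d['at']),np.round(hit(c,d['at'],z),3))
E
```

```text
pics
0.0 [0.18611157 0.49048454 0.2260678 ] [-3.14015659e+00 -2.24864609e-04  2.77876599e+00] [ 0.02323579 -0.30382935  0.60836607] 0.09178555851371012 0.0188
top [ 0.429 -0.056  1.085] 417.7748396091471Traceback (most recent call last):
  File "<stdin>", line 9, in <module>
  File "h.py", line 7, in hit
    d=ray(c,at);e=np.array(c['eye']);return e+d*(z-e[2])/d[2]
                                                         ~^^^
IndexError: invalid index to scalar variable.
```

```bash
sed -i "s/np.array(c\['rotation'\])/rot(c)/" h.py; cat >> h.py <<'E'
def rot(c):
    r=np.array(c['rotation']);return r if r.shape==(3,3) else R.from_euler('xyz',r).as_matrix()
E
python3 - <<'E'
from h import *
H={'knob_grip':.125,'socket':.104,'cover_handle':.096,'kitbox':0,'bar1':.0125,'cluster1':.022,'tape_roll':0,'end_cap':0}
ims=[]
for cam in('top','scene'):
    c=read_camera(cam);cv2.imwrite(f'pics/{cam}0.png',c['img'])
    print(cam,np.round(c['eye'],3),c['fx'],c['rotation'])
    for l,z in H.items():
        for d in place_of(cam,l):
            if d['conf']>.2: print(l,round(d['conf'],2),np.round(d['at']),np.round(hit(c,d['at'],z),3))
E
```

```text
top [ 0.429 -0.056  1.085] 417.7748396091471 [-2.95121462  0.00889197 -1.58654649]
knob_grip 0.52 [269. 141.] [0.441 0.201 0.125]
socket 0.65 [269. 142.] [0.441 0.205 0.104]
cover_handle 0.77 [236. 146.] [0.519 0.199 0.096]
cover_handle 0.36 [200. 351.] [ 0.595 -0.29   0.096]
kitbox 0.76 [226. 155.] [0.552 0.203 0.   ]
kitbox 0.35 [259. 300.] [ 0.462 -0.173  0.   ]
bar1 0.89 [204. 348.] [ 0.601 -0.301  0.012]
bar1 0.82 [260. 304.] [ 0.459 -0.182  0.012]
cluster1 0.56 [207. 297.] [ 0.593 -0.168  0.022]
tape_roll 0.74 [152. 272.] [ 0.746 -0.109  0.   ]
tape_roll 0.63 [203. 346.] [ 0.604 -0.299  0.   ]
end_cap 0.8 [169. 346.] [ 0.696 -0.303  0.   ]
scene [ 1.056 -0.673  0.872] 411.4342255431142 [-2.35400423 -0.00745648  0.63275287]
knob_grip 0.67 [114. 266.] [0.441 0.207 0.125]
socket 0.97 [118. 266.] [0.436 0.212 0.104]
cover_handle 0.9 [129. 285.] [0.514 0.208 0.096]
kitbox 0.88 [160. 294.] [ 0.56  0.2  -0.  ]
bar1 0.96 [216. 191.] [ 0.466 -0.179  0.012]
bar1 0.7 [272. 198.] [ 0.605 -0.305  0.012]
bar1 0.51 [172. 280.] [0.565 0.112 0.013]
cluster1 0.87 [235. 231.] [ 0.602 -0.171  0.022]
cluster1 0.66 [253. 288.] [ 0.753 -0.13   0.022]
tape_roll 0.87 [253. 288.] [ 0.746 -0.118  0.   ]
end_cap 0.9 [297. 232.] [ 0.71  -0.301  0.   ]
end_cap 0.23 [111. 268.] [0.335 0.369 0.   ]
```

View pics/top0.png

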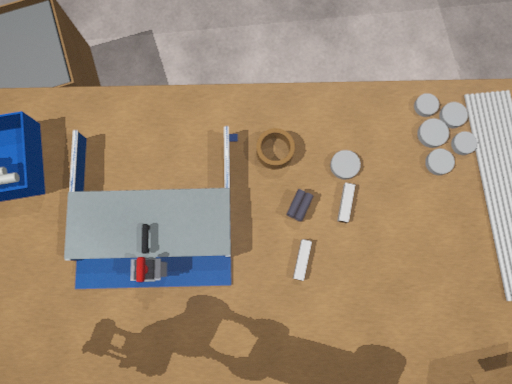

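View pics/scene0.png

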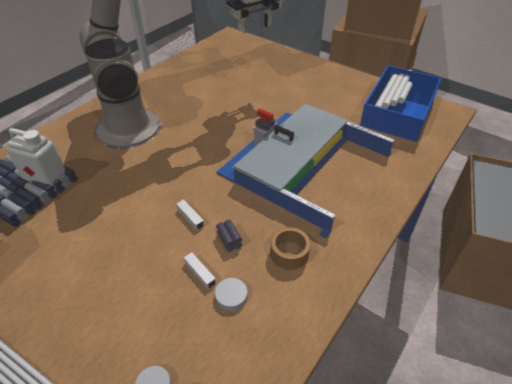

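```bash
cat >> h.py <<'E'
def go(x,y,z,yaw):
    s=observe();t=np.array(s['tool_rot']);Rm=R.from_euler('xyz',t).as_matrix()
    cy=np.arctan2(Rm[1,0],Rm[0,0]);r=-((yaw-cy+np.pi)%(2*np.pi)-np.pi)
    Rn=Rm@R.from_euler('z',r).as_matrix();d=np.array([x,y,z])-s['tool_pos']
    print('t',round(s['time'],2),'pos',np.round(s['tool_pos'],4),'yaw',round(cy,3),'op',round(s['opening'],4),'F',np.round(s['contact_force'],1),'q6',round(s['qpos'][5],2),'| roll',round(r,3),'then shift mm',np.round(1000*Rn.T@d,1))
def seg(c,kind):
    hsv=cv2.cvtColor(c['img'],cv2.COLOR_BGR2HSV);h,s,v=cv2.split(hsv)
    m={'red':((h<8)|(h>172))&(s>170)&(v>90),'white':(s<50)&(v>185),'dark':(v<75)&(s<140)}[kind].astype(np.uint8)
    return m
def blobs(c,kind,z,box,amin=40):
    m=seg(c,kind);o=[];r0,r1,c0,c1=box;k=np.zeros_like(m);k[r0:r1,c0:c1]=m[r0:r1,c0:c1]
    cs,_=cv2.findContours(k,cv2.RETR_EXTERNAL,cv2.CHAIN_APPROX_NONE)
    for q in cs:
        if cv2.contourArea(q)<amin: continue
        p=np.array([hit(c,(b,a),z)[:2] for a,b in q[:,0]],np.float32)
        (x,y),(w,hh),an=cv2.minAreaRect(p)
        if w<hh: an+=90
        o.append((round(x,4),round(y,4),round(max(w,hh),3),round(min(w,hh),3),round(np.deg2rad(an),3)));print(kind,o[-1])
    return o
E
python3 - <<'E'
from h import *
c=read_camera('top')
blobs(c,'red',.136,(240,300,110,170));blobs(c,'white',.025,(150,300,260,380));blobs(c,'dark',.03,(180,230,270,320))
L=lambda a,z:hit(c,a,z)[:2].round(4)
print('cover front',L((259,67),.072),L((257,231),.072),'rear',L((190,75),.072),L((189,229),.072))
hsv=cv2.cvtColor(c['img'],cv2.COLOR_BGR2HSV);m=((hsv[...,0]>105)&(hsv[...,0]<125)&(hsv[...,1]>200)).astype(np.uint8)
for nm,cols,z in(('floor front',(80,130),.008),('floor front',(165,225),.008)):
    P=np.array([L((np.where(m[:310,k])[0].max(),k),z) for k in range(*cols)]);f=np.polyfit(P[:,1],P[:,0],1);print(nm,f,'yaw',-np.arctan(f[0]))
cv2.imwrite('pics/crop.png',cv2.resize(c['img'][120:300,55:255],None,fx=4,fy=4,interpolation=cv2.INTER_CUBIC)[:600])
go(.441,.204,.2,np.pi)
c=read_camera('scene');blobs(c,'white',.025,(190,300,160,230))
E
```

```text
red (0.4413, 0.1973, 0.053, 0.02, np.float64(0.036))
white (0.4594, -0.1756, 0.098, 0.025, np.float64(2.892))
white (0.6037, -0.2949, 0.098, 0.025, np.float64(2.914))
white (0.7063, -0.2973, 0.069, 0.068, np.float64(2.331))
cover front [0.4684 0.3947] [4.668e-01 3.000e-04] rear [0.6374 0.3863] [0.6332 0.0041]Traceback (most recent call last):
  File "<stdin>", line 8, in <module>
    return umr_maximum(a, axis, None, out, keepdims, initial, where)
ValueError: zero-size array to reduction operation maximum which has no identity
```

```bash
python3 -m inch '[[[0,0,0,-0.182],[0,0,0,-0.181],[-32,-36,2,0],[-32,-36,3,0],[-32,-36,3,0],[-32,-36,3,0],[-32,-37,3,0],[-32,-37,3,0],[-32,-37,3,0],[-31,-37,3,0]]]' -1 30
python3 - <<'E'
from h import *
c=read_camera('top');hsv=cv2.cvtColor(c['img'],cv2.COLOR_BGR2HSV)
s=observe();w=read_camera('wrist');cv2.imwrite('pics/w1.png',w['img'])
print({k:v for k,v in w.items() if k!='img'})
T=np.eye(4);T[:3,:3]=R.from_euler('xyz',s['tool_rot']).as_matrix();T[:3,3]=s['tool_pos']
def whit(at,z):
    v=np.array([at[1]-w['cx'],at[0]-w['cy']]);r=np.hypot(*v);th=r/w['fx'];d=np.r_[v/r*np.sin(th),np.cos(th)] if r>0 else np.array([0,0,1.])
    M=T@np.array(w['T_tool_cam']);d=M[:3,:3]@d;e=M[:3,3];return e+d*(z-e[2])/d[2]
for l,z in(('knob_grip',.125),('socket',.104),('cover_handle',.096)):
    for d in place_of('wrist',l)[:2]: print(l,round(d['conf'],2),np.round(d['at']),whit(d['at'],z).round(4))
c=dict(w)
m=seg(w,'red');P=np.array([whit((a,b),.136)[:2] for a,b in np.argwhere(m)],np.float32);print(len(P),cv2.minAreaRect(P) if len(P)>5 else'')
go(.441,.2,.2,np.pi)
E
```

```text
time: 2.3
tool_pos: [0.4424, 0.1976, 0.2038]
tool_rot: [3.141, 0.001, -3.142]
contact_force: [0.3, 0.8, -0.2]
opening: 0.0918
{'fx': 297.3186396354542, 'fy': 297.3186396354542, 'cx': 254.70716312859167, 'cy': 199.85651916699473, 'T_tool_cam': array([[ 7.60797943e-04, -9.52844306e-01, -3.03458646e-01,
         8.22238562e-02],
       [ 9.99999595e-01,  8.70864083e-04, -2.27379412e-04,
         3.29866258e-04],
       [ 4.80928413e-04, -3.03458350e-01,  9.52844583e-01,
        -1.56989257e-01],
       [ 0.00000000e+00,  0.00000000e+00,  0.00000000e+00,
         1.00000000e+00]])}
knob_grip 0.83 [207. 270.] [0.4452 0.2063 0.125 ]
socket 0.78 [194. 264.] [0.4402 0.2021 0.104 ]
cover_handle 0.83 [261. 266.] [0.5128 0.2048 0.096 ]
cover_handle 0.65 [192. 267.] [0.4408 0.2051 0.096 ]
0 
t 2.55 pos [0.441  0.1991 0.2037] yaw 3.141 op 0.092 F [-1.2 -0.4 -0.2] q6 -1.31 | roll -0.0 then shift mm [-0.   0.9  3.7]
```

View pics/w1.png

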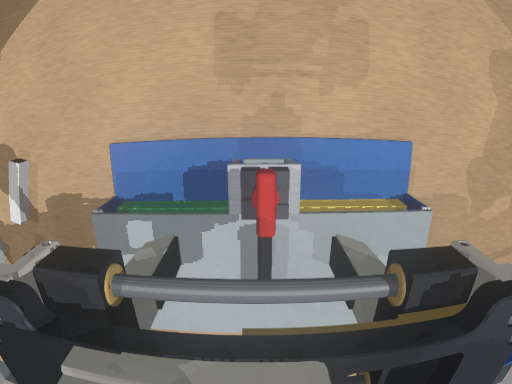

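```bash
python3 -m inch '[[[-1,4,20,0],[0,0,25,0],[0,0,25,0],[0,0,20,0],[0,0,5,0],[0,0,0,0]]]' -1 40; python3 -m inch '[[[0,0,0,0],[0,0,0,0],[0,0,0,0],[0,0,0,0],[0,0,0,0],[0,0,0,0]]]' 1 40
```

```text
time: 3.3
tool_pos: [0.4421, 0.2037, 0.1091]
tool_rot: [3.141, 0.0, -3.14]
contact_force: [0.1, -0.0, 0.4]
opening: 0.092
time: 4.05
tool_pos: [0.4424, 0.2029, 0.1087]
tool_rot: [3.142, -0.0, -3.141]
contact_force: [-0.3, -1.5, 0.3]
opening: 0.0364
```

```bash
python3 -m inch '[[[0,0,0,0],[0,0,0,0],[0,0,0,0],[0,0,0,0],[0,0,0,0],[0,0,0,0]]]' 1 40;python3 -m inch '[[[0,0,-5,0],[0,0,-5,0],[0,0,-5,0],[0,0,-4,0],[0,0,0,0],[0,0,0,0]]]'
```

```text
time: 4.8
tool_pos: [0.4424, 0.2027, 0.1087]
tool_rot: [-3.141, -0.0, -3.141]
contact_force: [0.2, -3.9, 1.5]
opening: 0.0155
time: 5.55
tool_pos: [0.4422, 0.2027, 0.1276]
tool_rot: [-3.141, -0.0, -3.141]
contact_force: [2.7, -4.7, -9.3]
opening: 0.0159
```

```bash
python3 -m inch '[[[0,-1,0,0],[0,0,0,-0.175],[0,0,0,-0.175],[0,0,0,-0.175],[0,0,0,-0.175],[0,0,0,-0.175],[0,0,0,-0.175],[0,0,0,-0.175],[0,0,0,-0.165],[0,0,0,0]]]'; python3 -m inch '[[[0,0,3,0],[0,0,3,0],[0,0,1,0],[0,0,0,0],[0,0,0,0]]]'
```

```text
time: 6.8
tool_pos: [0.4415, 0.2031, 0.1275]
tool_rot: [3.14, 0.002, -1.753]
contact_force: [0.0, 6.2, -10.9]
opening: 0.0157
time: 7.42
tool_pos: [0.4415, 0.2032, 0.1208]
tool_rot: [3.14, 0.002, -1.756]
contact_force: [-2.1, 6.0, -7.8]
opening: 0.0157
```

```bash
python3 -m inch '[[[0,0,1,0],[0,0,0,0],[0,0,0,0]]]'; python3 -m inch '[[[0,0,0,0],[0,0,0,0],[0,0,0,0],[0,0,0,0],[0,0,0,0],[0,0,0,0]]]' 0.1; python3 -m inch '[[[0,0,-10,0],[0,0,-20,0],[0,0,-30,0],[0,0,-20,0],[0,0,0,0]]]'
python3 - <<'E'
from h import *
c=read_camera('wrist');cv2.imwrite('pics/w2.png',c['img'])
go(.515,.203,.18,np.pi)
E
```

```text
time: 7.8
tool_pos: [0.4416, 0.2032, 0.1206]
tool_rot: [3.14, 0.002, -1.756]
contact_force: [-3.8, 4.8, -1.1]
opening: 0.0157
time: 8.55
tool_pos: [0.4424, 0.2019, 0.1197]
tool_rot: [3.142, 0.0, -1.752]
contact_force: [0.2, -0.0, -0.2]
opening: 0.0412
time: 9.18
tool_pos: [0.4433, 0.2022, 0.2016]
tool_rot: [-3.138, 0.002, -1.751]
contact_force: [-0.9, -0.5, -0.8]
opening: 0.0413
t 9.22 pos [0.4426 0.202  0.2002] yaw -1.751 op 0.0411 F [ 0.2  0.8 -0.5] q6 -2.69 | roll 1.39 then shift mm [-72.4   1.   20.4]
```

View pics/w2.png

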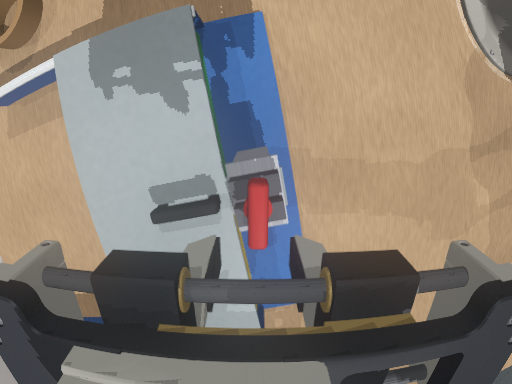

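```bash
python3 -m inch '[[[0,0,0,0.174],[0,0,0,0.174],[0,0,0,0.174],[0,0,0,0.174],[0,0,0,0.174],[0,0,0,0.174],[0,0,0,0.174],[0,0,0,0.172],[-40,1,0,0],[-39,0,0,0]]]'; python3 -m inch '[[[0,0,30,0],[0,0,40,0],[0,0,40,0],[0,0,8,0],[0,0,0,0]]]'; python3 -m inch '[[[0,0,0,0],[0,0,0,0],[0,0,0,0],[0,0,0,0],[0,0,0,0],[0,0,0,0]]]' 1 40
```

```text
time: 10.48
tool_pos: [0.5217, 0.2029, 0.1987]
tool_rot: [-3.141, -0.002, -3.141]
contact_force: [0.5, 0.3, 1.0]
opening: 0.0417
time: 11.1
tool_pos: [0.5213, 0.2029, 0.0816]
tool_rot: [-3.141, -0.001, -3.141]
contact_force: [0.2, 0.4, 1.0]
opening: 0.0408
time: 11.85
tool_pos: [0.5217, 0.2031, 0.0824]
tool_rot: [3.141, 0.001, -3.141]
contact_force: [-1.5, 1.1, 5.2]
opening: 0.0136
```

```bash
python3 -m inch '[[[-12,0,0,0],[-20,0,0,0],[-20,0,0,0],[-20,0,0,0],[-20,0,0,0],[-20,0,0,0],[-20,0,0,0],[-14,0,0,0],[-4,0,0,0],[0,0,0,0]]]'; python3 -m inch '[[[0,0,0,0],[0,0,0,0],[0,0,0,0],[0,0,0,0]]]' 0.1;  python3 -m inch '[[[0,0,-20,0],[0,0,-40,0],[0,0,-50,0],[0,0,-50,0],[0,0,0,0]]]' -1
python3 - <<'E'
from h import *
go(.46,-.177,.2,np.pi)
for cam in('top','scene'):
    c=read_camera(cam);cv2.imwrite(f'pics/{cam}2.png',c['img'])
    for l,z in(('green_tray',.012),('yellow_tray',.012),('cover_handle',.096),('bar1',.0125),('cluster1',.022)):
        for d in place_of(cam,l):
            if d['conf']>.3: print(cam,l,round(d['conf'],2),np.round(d['at']),np.round(hit(c,d['at'],z),3))
    if cam=='top': blobs(c,'white',.025,(150,300,260,380))
E
```

```text
time: 13.1
tool_pos: [0.6717, 0.2042, 0.0825]
tool_rot: [3.14, 0.001, -3.141]
contact_force: [0.2, 4.3, 5.5]
opening: 0.0138
time: 13.6
tool_pos: [0.6713, 0.2027, 0.0815]
tool_rot: [-3.141, -0.0, 3.142]
contact_force: [-1.2, -0.3, -0.2]
opening: 0.0407
time: 14.22
tool_pos: [0.6732, 0.2033, 0.2475]
tool_rot: [3.14, 0.01, -3.141]
contact_force: [-0.0, -0.2, 0.4]
opening: 0.0865
t 14.22 pos [0.6732 0.2033 0.2475] yaw -3.141 op 0.0865 F [-0.  -0.2  0.4] q6 -1.39 | roll 0.0 then shift mm [ 213.7 -380.3   44.6]
top green_tray 0.88 [225. 187.] [0.553 0.116 0.012]
top yellow_tray 0.81 [228. 116.] [0.547 0.3   0.012]
top cover_handle 0.78 [177. 145.] [0.663 0.206 0.096]
top bar1 0.93 [203. 347.] [ 0.602 -0.299  0.012]
top bar1 0.79 [259. 300.] [ 0.462 -0.171  0.012]
top cluster1 0.64 [203. 299.] [ 0.602 -0.173  0.022]
white (0.4822, -0.1812, 0.054, 0.026, np.float64(2.893))
white (0.6239, -0.3055, 0.051, 0.014, np.float64(2.888))
white (0.7135, -0.3049, 0.072, 0.052, np.float64(0.76))
scene green_tray 0.98 [170. 277.] [0.551 0.116 0.012]
scene green_tray 0.45 [147. 304.] [0.557 0.258 0.012]
scene yellow_tray 0.89 [143. 303.] [0.543 0.278 0.012]
scene yellow_tray 0.65 [275. 200.] [ 0.614 -0.307  0.012]
scene cover_handle 0.63 [145. 327.] [0.658 0.217 0.096]
scene bar1 0.77 [214. 193.] [ 0.465 -0.173  0.012]
scene cluster1 0.84 [237. 228.] [ 0.6   -0.181  0.022]
```

View pics/scene2.png

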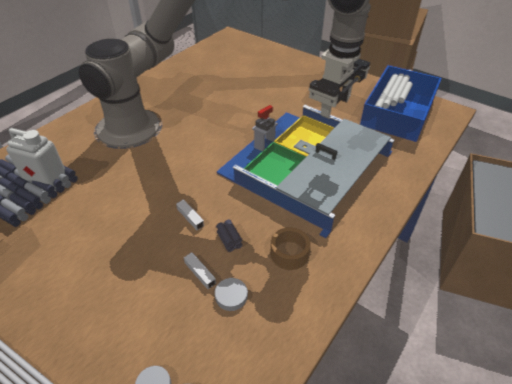

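```bash
cat >> h.py <<'E'
def wc():
    s=observe();w=read_camera('wrist');T=np.eye(4);T[:3,:3]=R.from_euler('xyz',s['tool_rot']).as_matrix();T[:3,3]=s['tool_pos'];w['M']=T@np.array(w['T_tool_cam']);return w
def whit(w,at,z):
    v=np.array([at[1]-w['cx'],at[0]-w['cy']]);r=np.hypot(*v)+1e-9;th=r/w['fx'];d=w['M'][:3,:3]@np.r_[v/r*np.sin(th),np.cos(th)];e=w['M'][:3,3];return e+d*(z-e[2])/d[2]
E
python3 -m inch '[[[0,0,0,0.178],[0,0,0,0.178],[0,0,0,0.178],[0,0,0,0.178],[0,0,0,0.178],[0,0,0,0.178],[0,0,0,0.178],[0,0,0,0.178],[0,0,0,0.178],[0,0,0,0.178]]]' -1;python3 -m inch '[[[0,0,0,0.178],[0,0,0,0.178],[0,0,0,0.178],[0,0,0,0.178],[0,0,0,0.178],[0,0,0,0.178],[0,0,0,0.178],[0,0,0,0.178],[0,0,0,0.178]]]' -1
python3 -c "
from h import *
go(.46,-.175,.15,-.245)"
```

```text
time: 16.08
tool_pos: [0.6713, 0.203, 0.2417]
tool_rot: [-3.142, -0.0, 1.356]
contact_force: [-0.1, -0.5, -0.2]
opening: 0.0919
time: 17.2
tool_pos: [0.6714, 0.203, 0.2417]
tool_rot: [-3.141, -0.0, -0.246]
contact_force: [-0.3, -0.2, -0.1]
opening: 0.0917
t 17.2 pos [0.6714 0.203  0.2417] yaw -0.246 op 0.0917 F [-0.3 -0.2 -0.1] q6 2.0 | roll -0.001 then shift mm [-113.4  418.    91.7]
```

```bash
python3 -m inch '[[[-11,42,3,0],[-11,42,10,0],[-11,42,10,0],[-11,42,10,0],[-11,42,10,0],[-11,42,10,0],[-11,42,10,0],[-11,42,10,0],[-12,42,10,0],[-13,40,9,0]]]' -1; python3 -m inch '[[[0,0,0,0]]]'
python3 - <<'E'
from h import *
go(.46,-.175,.15,-.245)
w=wc();cv2.imwrite('pics/w3.png',w['img'])
for l,z in(('bar1',.0125),('cluster1',.022)):
    for d in place_of('wrist',l): print(l,round(d['conf'],2),np.round(d['at']),whit(w,d['at'],z).round(3))
E
```

```text
time: 18.45
tool_pos: [0.4615, -0.1774, 0.1496]
tool_rot: [3.141, -0.001, -0.24]
contact_force: [0.4, 0.7, 0.2]
opening: 0.092
time: 18.58
tool_pos: [0.4608, -0.1779, 0.1493]
tool_rot: [-3.142, 0.001, -0.244]
contact_force: [-0.1, 0.1, 1.4]
opening: 0.0917
t 18.57 pos [ 0.4608 -0.1779  0.1493] yaw -0.244 op 0.0917 F [-0.1  0.1  1.4] q6 1.29 | roll 0.001 then shift mm [-1.5 -2.6 -0.7]
bar1 0.74 [ 28. 334.] [ 0.605 -0.294  0.013]
bar1 0.58 [191. 255.] [ 0.46  -0.178  0.013]
cluster1 0.78 [ 57. 214.] [ 0.599 -0.172  0.022]
```

View pics/w3.png

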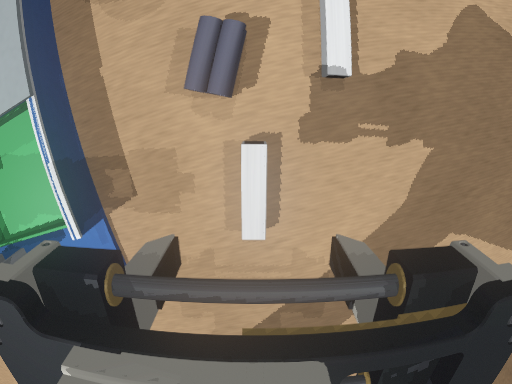

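```bash
python3 -m inch '[[[0,0,40,0],[0,0,45,0],[0,0,40,0],[0,0,15,0],[0,0,4,0],[0,0,0,0]]]' -1; python3 -m inch '[[[0,0,0,0],[0,0,0,0],[0,0,0,0],[0,0,0,0],[0,0,0,0],[0,0,0,0],[0,0,0,0],[0,0,0,0],[0,0,0,0],[0,0,0,0]]]' 1 50; python3 -m inch '[[[0,0,-20,0],[0,0,-45,0],[0,0,-45,0],[0,0,-30,0],[0,0,0,-0.122],[0,0,0,-0.122],[0,0,0,0]]]'
python3 -c "
from h import *
go(.55,.075,.145,0)"
```

```text
time: 19.48
tool_pos: [0.4631, -0.1763, 0.0067]
tool_rot: [3.141, -0.002, -0.24]
contact_force: [-0.0, 0.7, -0.1]
opening: 0.0917
time: 20.72
tool_pos: [0.4622, -0.1762, 0.0057]
tool_rot: [-3.142, -0.0, -0.24]
contact_force: [0.1, -0.2, 0.1]
opening: 0.0248
time: 21.6
tool_pos: [0.4619, -0.176, 0.1455]
tool_rot: [-3.141, 0.0, 0.003]
contact_force: [-0.6, -1.2, -1.8]
opening: 0.0243
t 21.6 pos [ 0.4619 -0.176   0.1455] yaw 0.003 op 0.0243 F [-0.6 -1.2 -1.8] q6 1.05 | roll 0.003 then shift mm [  88.1 -251.     0.6]
```

```bash
python3 -m inch '[[[14,-40,0,0],[15,-42,0,0],[15,-42,0,0],[15,-43,0,0],[15,-42,0,0],[14,-42,0,0],[0,0,0,0]]]'
python3 -c "
from h import *
go(.55,.075,.021,0)"
```

```text
time: 22.48
tool_pos: [0.5494, 0.0778, 0.1452]
tool_rot: [-3.141, 0.0, 0.005]
contact_force: [0.3, -1.0, -1.3]
opening: 0.0243
t 22.48 pos [0.5494 0.0778 0.1452] yaw 0.005 op 0.0243 F [ 0.3 -1.  -1.3] q6 1.57 | roll 0.005 then shift mm [  0.6   2.9 124.2]
```

Opening still 24 mm; lower and release with a partial opening (~45 mm).

```bash
python3 -m inch '[[[0,3,30,0],[0,0,40,0],[0,0,35,0],[0,0,15,0],[0,0,4,0],[0,0,0,0]]]'; python3 -m inch '[[[0,0,0,0],[0,0,0,0],[0,0,0,0],[0,0,0,0]]]' 0.05; python3 -m inch '[[[0,0,-25,0],[0,0,-45,0],[0,0,-50,0],[0,0,-30,0],[0,0,0,0.119],[0,0,0,0.119],[0,0,0,0]]]'
python3 - <<'E'
from h import *
go(.604,-.296,.17,-.235)
c=read_camera('top');cv2.imwrite('pics/top3.png',c['img'])
for l,z in(('bar1',.02),('cluster1',.022)):
    for d in place_of('top',l):
        if d['conf']>.3:print(l,round(d['conf'],2),np.round(d['at']),hit(c,d['at'],z).round(3))
w=wc()
for d in place_of('wrist','bar1'): print('wrist',round(d['conf'],2),np.round(d['at']),whit(w,d['at'],.0245).round(3))
E
```

```text
time: 23.22
tool_pos: [0.5499, 0.072, 0.0226]
tool_rot: [-3.142, -0.002, 0.003]
contact_force: [0.1, 0.9, -1.6]
opening: 0.0248
time: 23.72
tool_pos: [0.5494, 0.0722, 0.022]
tool_rot: [-3.142, -0.0, 0.004]
contact_force: [0.4, 0.7, -0.1]
opening: 0.0437
time: 24.6
tool_pos: [0.5491, 0.0722, 0.1718]
tool_rot: [-3.141, -0.0, -0.233]
contact_force: [-0.6, 0.4, -0.8]
opening: 0.0438
t 24.6 pos [0.5491 0.0722 0.1718] yaw -0.233 op 0.0438 F [-0.6  0.4 -0.8] q6 1.8 | roll 0.002 then shift mm [139.1 345.3   1.8]
bar1 0.93 [204. 347.] [ 0.6   -0.296  0.02 ]
bar1 0.53 [226. 204.] [0.549 0.072 0.02 ]
cluster1 0.58 [204. 300.] [ 0.601 -0.175  0.022]
wrist 0.82 [ 91. 506.] [ 0.605 -0.28   0.025]
wrist 0.63 [186. 258.] [0.55  0.069 0.025]
```

```bash
python3 -m inch '[[[17,43,0,0],[17,43,0,0],[17,43,0,0],[17,43,0,0],[18,43,0,0],[18,43,0,0],[18,43,0,0],[17,44,0,0],[0,0,0,0]]]' -1
python3 - <<'E'
from h import *
go(.604,-.296,.02,-.235)
w=wc();cv2.imwrite('pics/w4.png',w['img'])
for l,z in(('bar1',.0125),('cluster1',.022)):
    for d in place_of('wrist',l): print(l,round(d['conf'],2),np.round(d['at']),whit(w,d['at'],z).round(3))
E
```

```text
time: 25.98
tool_pos: [0.6038, -0.2992, 0.1707]
tool_rot: [3.141, 0.0, -0.237]
contact_force: [-0.7, 1.4, -0.4]
opening: 0.0919
t 25.98 pos [ 0.6038 -0.2992  0.1707] yaw -0.237 op 0.0919 F [-0.7  1.4 -0.4] q6 1.23 | roll -0.002 then shift mm [ -0.6  -3.2 150.7]
bar1 0.75 [186. 250.] [ 0.604 -0.293  0.013]
```

View pics/w4.png

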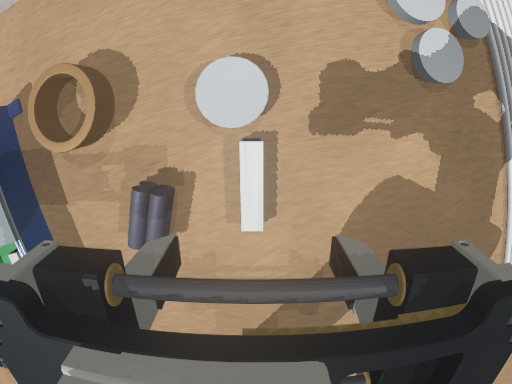

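```bash
python3 -m inch '[[[0,-3,40,0],[0,0,50,0],[0,0,50,0],[0,0,20,0],[0,0,5,0],[0,0,0,0]]]' -1; python3 -m inch '[[[0,0,0,0],[0,0,0,0],[0,0,0,0],[0,0,0,0],[0,0,0,0],[0,0,0,0],[0,0,0,0],[0,0,0,0],[0,0,0,0],[0,0,0,0]]]' 1 50; python3 -m inch '[[[0,0,-20,0],[0,0,-45,0],[0,0,-45,0],[0,0,-40,0],[0,0,0,-0.12],[0,0,0,-0.12],[0,0,0,0]]]'
python3 -c "
from h import *
go(.55,.146,.16,0)"
```

```text
time: 26.88
tool_pos: [0.6062, -0.293, 0.0085]
tool_rot: [3.141, -0.003, -0.234]
contact_force: [-0.7, -0.9, 0.9]
opening: 0.0921
time: 28.12
tool_pos: [0.6051, -0.2928, 0.0066]
tool_rot: [-3.141, -0.0, -0.234]
contact_force: [-0.6, -0.6, -0.5]
opening: 0.0248
time: 29.0
tool_pos: [0.6051, -0.2926, 0.158]
tool_rot: [3.141, -0.001, 0.005]
contact_force: [-0.0, 0.1, -2.4]
opening: 0.0242
t 29.0 pos [ 0.6051 -0.2926  0.158 ] yaw 0.005 op 0.0242 F [-0.   0.1 -2.4] q6 1.0 | roll 0.005 then shift mm [ -55.1 -438.6   -2.2]
```

```bash
python3 -m inch '[[[-5,-44,0,0.005],[-5,-44,0,0],[-5,-44,0,0],[-5,-44,0,0],[-6,-44,0,0],[-6,-44,0,0],[-6,-44,0,0],[-6,-44,0,0],[-6,-44,0,0],[-5,-42,0,0]]]';python3 -m inch '[[[0,0,0,0]]]'
python3 -c "
from h import *
go(.55,.145,.023,0)"
```

```text
time: 30.25
tool_pos: [0.5492, 0.1467, 0.1575]
tool_rot: [-3.141, -0.001, -0.002]
contact_force: [0.2, 0.8, -2.5]
opening: 0.0244
time: 30.38
tool_pos: [0.5489, 0.148, 0.1573]
tool_rot: [-3.141, -0.001, 0.002]
contact_force: [0.7, -0.6, -1.6]
opening: 0.0246
t 30.38 pos [0.5489 0.148  0.1573] yaw 0.002 op 0.0246 F [ 0.7 -0.6 -1.6] q6 1.7 | roll 0.002 then shift mm [  1.    3.1 134.3]
```

```bash
python3 -m inch '[[[0,3,30,0],[0,0,45,0],[0,0,40,0],[0,0,15,0],[0,0,4,0],[0,0,0,0]]]'; python3 -m inch '[[[0,0,0,0],[0,0,0,0],[0,0,0,0],[0,0,0,0]]]' 0.05; python3 -m inch '[[[0,0,-25,0],[0,0,-45,0],[0,0,-50,0],[0,0,-30,0],[0,0,0,0.17],[0,0,0,0.17],[0,0,0,0]]]'
python3 -c "
from h import *
go(.6,-.173,.17,-.34)"
```

```text
time: 31.12
tool_pos: [0.5505, 0.1421, 0.024]
tool_rot: [-3.141, -0.002, 0.0]
contact_force: [-0.1, 0.6, -1.6]
opening: 0.0245
time: 31.62
tool_pos: [0.5496, 0.1422, 0.023]
tool_rot: [-3.141, -0.0, 0.001]
contact_force: [-0.5, -0.3, 0.8]
opening: 0.0434
time: 32.5
tool_pos: [0.5494, 0.1422, 0.1728]
tool_rot: [-3.141, -0.0, -0.338]
contact_force: [-0.4, -0.3, 0.1]
opening: 0.0432
t 32.5 pos [0.5494 0.1422 0.1728] yaw -0.338 op 0.0432 F [-0.4 -0.3  0.1] q6 2.03 | roll 0.002 then shift mm [152.8 280.3   2.8]
```

```bash
python3 -m inch '[[[20,38,0,0],[22,40,0,0],[22,40,0,0],[22,40,0,0],[22,40,0,0],[22,40,0,0],[22,41,0,0],[0,0,0,0]]]' -1
python3 - <<'E'
from h import *
go(.6,-.173,.02,-.34)
w=wc();cv2.imwrite('pics/w5.png',w['img'])
for l,z in(('bar1',.0125),('cluster1',.022)):
    for d in place_of('wrist',l): print(l,round(d['conf'],2),np.round(d['at']),whit(w,d['at'],z).round(3))
c=read_camera('top')
for d in place_of('top','bar1'): print('top',round(d['conf'],2),np.round(d['at']),hit(c,d['at'],.025).round(3))
E
```

```text
time: 33.5
tool_pos: [0.5999, -0.1748, 0.172]
tool_rot: [3.141, 0.0, -0.34]
contact_force: [-0.3, 0.3, -1.0]
opening: 0.0921
t 33.5 pos [ 0.5999 -0.1748  0.172 ] yaw -0.34 op 0.0921 F [-0.3  0.3 -1. ] q6 1.5 | roll 0.0 then shift mm [ -0.5  -1.8 152. ]
cluster1 0.67 [184. 254.] [ 0.602 -0.175  0.022]
top 0.6 [226. 204.] [0.547 0.072 0.025]
top 0.56 [226. 177.] [0.548 0.141 0.025]
```

View pics/w5.png

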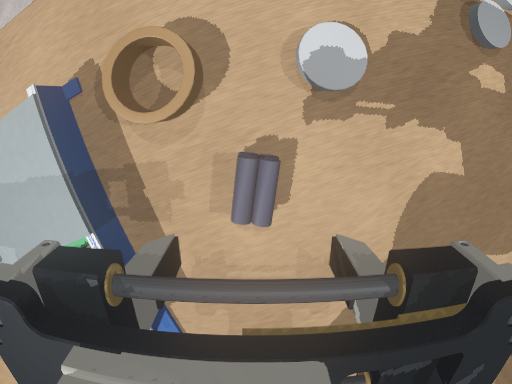

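```bash
python3 -m inch '[[[0,0,0,0.1],[0,0,40,0],[0,0,50,0],[0,0,50,0],[0,0,20,0],[0,0,5,0],[0,0,0,0]]]' -1; python3 -m inch '[[[0,0,0,0],[0,0,0,0],[0,0,0,0],[0,0,0,0],[0,0,0,0],[0,0,0,0],[0,0,0,0]]]' 1 40; python3 -m inch '[[[0,0,-20,0],[0,0,-45,0],[0,0,-45,0],[0,0,-50,0],[0,0,0,-0.145],[0,0,0,-0.145],[0,0,0,-0.145],[0,0,0,0]]]'
python3 -c "
from h import *
go(.55,.296,.167,0)"
```

```text
time: 34.62
tool_pos: [0.6006, -0.171, 0.0084]
tool_rot: [-3.141, -0.001, -0.438]
contact_force: [-0.1, -0.1, -0.1]
opening: 0.0916
time: 35.5
tool_pos: [0.6, -0.1716, 0.0077]
tool_rot: [3.142, -0.0, -0.439]
contact_force: [0.1, 0.2, 0.9]
opening: 0.044
time: 36.5
tool_pos: [0.5998, -0.1713, 0.1674]
tool_rot: [-3.141, 0.0, -0.005]
contact_force: [-0.5, -0.0, -0.9]
opening: 0.0438
t 36.5 pos [ 0.5998 -0.1713  0.1674] yaw -0.005 op 0.0438 F [-0.5 -0.  -0.9] q6 1.18 | roll -0.005 then shift mm [ -49.8 -467.3    0.7]
```

```bash
python3 -m inch '[[[-5,-46,0,-0.005],[-5,-47,0,0],[-5,-47,0,0],[-5,-47,0,0],[-5,-47,0,0],[-5,-47,0,0],[-5,-47,0,0],[-5,-47,0,0],[-5,-47,0,0],[-5,-45,0,0]]]';python3 -m inch '[[[0,0,0,0]]]'
python3 -c "
from h import *
go(.55,.296,.024,0)"
```

```text
time: 37.75
tool_pos: [0.5494, 0.2971, 0.1676]
tool_rot: [-3.141, 0.0, -0.003]
contact_force: [1.2, -0.4, -1.2]
opening: 0.0435
time: 37.88
tool_pos: [0.5488, 0.2986, 0.1673]
tool_rot: [-3.141, 0.0, 0.002]
contact_force: [0.3, 0.4, -0.8]
opening: 0.0437
t 37.88 pos [0.5488 0.2986 0.1673] yaw 0.002 op 0.0437 F [ 0.3  0.4 -0.8] q6 1.94 | roll 0.002 then shift mm [  1.3   2.7 143.3]
```

```bash
python3 -m inch '[[[1,3,35,0],[0,0,45,0],[0,0,40,0],[0,0,18,0],[0,0,4,0],[0,0,0,0]]]'; python3 -m inch '[[[0,0,0,0],[0,0,0,0],[0,0,0,0],[0,0,0,0]]]' -0.4; python3 -m inch '[[[0,0,-25,0],[0,0,-45,0],[0,0,-50,0],[0,0,-50,0],[-60,0,0,0],[-60,0,0,0],[0,0,0,0]]]'
python3 - <<'E'
from h import *
for cam in('top','scene'):
    c=read_camera(cam);cv2.imwrite(f'pics/{cam}4.png',c['img'])
    for l,z in(('bar1',.0245),('cluster1',.034),('cover_handle',.096),('knob_grip',.137),('tape_roll',0),('end_cap',0)):
        for d in place_of(cam,l):
            if d['conf']>.3:print(cam,l,round(d['conf'],2),np.round(d['at']),hit(c,d['at'],z).round(3))
cv2.imwrite('pics/both.png',np.hstack([cv2.resize(cv2.imread('pics/top4.png')[120:300,55:235],(400,400)),cv2.resize(cv2.imread('pics/scene4.png')[80:260,210:390],(400,400))]))
go(.67,.203,.19,0)
E
```

```text
time: 38.62
tool_pos: [0.5518, 0.2926, 0.0269]
tool_rot: [-3.141, -0.002, 0.0]
contact_force: [0.1, -0.3, -0.1]
opening: 0.0438
time: 39.12
tool_pos: [0.5509, 0.2926, 0.026]
tool_rot: [-3.141, -0.0, 0.001]
contact_force: [0.6, 0.5, -0.2]
opening: 0.0641
time: 40.0
tool_pos: [0.4264, 0.292, 0.1956]
tool_rot: [3.14, 0.003, 0.003]
contact_force: [1.3, -0.1, 1.0]
opening: 0.0642
top bar1 0.77 [227. 205.] [0.546 0.069 0.024]
top bar1 0.75 [225. 177.] [0.551 0.14  0.024]
top cluster1 0.93 [226. 113.] [0.549 0.3   0.034]
top knob_grip 0.69 [269. 140.] [0.442 0.2   0.137]
top tape_roll 0.75 [151. 272.] [ 0.751 -0.109  0.   ]
top end_cap 0.83 [167. 346.] [ 0.703 -0.304  0.   ]
scene bar1 0.69 [167. 280.] [0.555 0.121 0.024]
scene bar1 0.54 [176. 269.] [0.555 0.068 0.024]
scene cluster1 0.84 [138. 306.] [0.552 0.277 0.034]
scene cluster1 0.36 [143. 304.] [0.56  0.252 0.034]
scene cluster1 0.31 [165. 281.] [0.56  0.119 0.034]
scene cover_handle 0.78 [144. 326.] [0.652 0.219 0.096]
scene knob_grip 0.73 [109. 266.] [0.436 0.212 0.137]
scene tape_roll 0.73 [254. 286.] [ 0.741 -0.122  0.   ]
scene end_cap 0.95 [297. 231.] [ 0.707 -0.303  0.   ]
scene end_cap 0.36 [111. 265.] [0.326 0.364 0.   ]
t 40.7 pos [0.431  0.2924 0.1956] yaw 0.001 op 0.0644 F [-0.   0.2  0. ] q6 2.02 | roll 0.001 then shift mm [239.   89.4   5.6]
```

View pics/both.png

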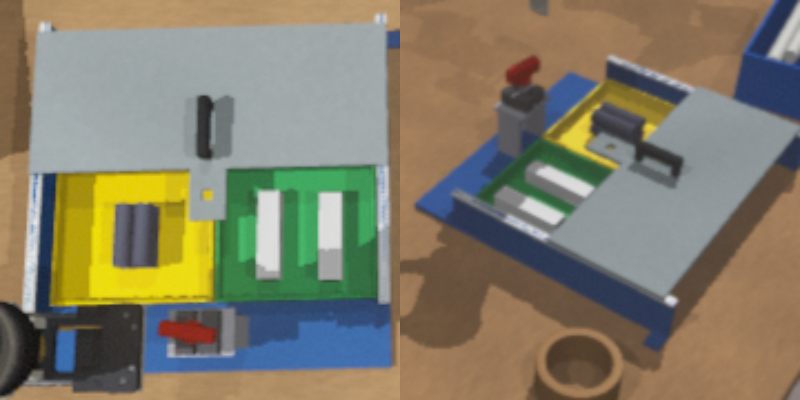

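```bash
python3 -m inch '[[[40,15,0,0],[40,15,0,0],[40,15,0,0],[40,15,0,0],[40,15,0,0],[40,14,0,0],[0,0,0,0]]]' 0.1
python3 -c "
from h import *
go(.671,.203,.082,0)"
```

```text
time: 41.58
tool_pos: [0.6728, 0.2017, 0.1941]
tool_rot: [3.141, 0.001, -0.002]
contact_force: [0.0, -0.0, -0.4]
opening: 0.0414
t 41.58 pos [0.6728 0.2017 0.1941] yaw -0.002 op 0.0414 F [ 0.  -0.  -0.4] q6 1.76 | roll -0.002 then shift mm [ -1.7  -1.3 112.1]
```

```bash
python3 -m inch '[[[-1,-1,30,0],[0,0,40,0],[0,0,32,0],[0,0,10,0],[0,0,0,0]]]'; python3 -m inch '[[[0,0,0,0],[0,0,0,0],[0,0,0,0],[0,0,0,0],[0,0,0,0],[0,0,0,0]]]' 1 40; python3 -m inch '[[[-12,0,0,0],[-20,0,0,0],[-20,0,0,0],[-20,0,0,0],[-20,0,0,0],[-20,0,0,0],[-20,0,0,0],[-14,0,0,0],[-6,0,0,0],[0,0,0,0]]]'; python3 -m inch '[[[0,0,0,0],[0,0,0,0]]]'
```

```text
time: 42.2
tool_pos: [0.6696, 0.205, 0.084]
tool_rot: [-3.141, 0.0, 0.001]
contact_force: [-0.5, 0.1, 0.4]
opening: 0.0411
time: 42.95
tool_pos: [0.6702, 0.2042, 0.0845]
tool_rot: [3.141, -0.001, 0.001]
contact_force: [-1.2, -3.3, 5.6]
opening: 0.0136
time: 44.2
tool_pos: [0.5202, 0.2031, 0.0845]
tool_rot: [3.14, -0.005, 0.001]
contact_force: [6.5, -8.8, 2.5]
opening: 0.0135
time: 44.45
tool_pos: [0.5202, 0.2031, 0.0845]
tool_rot: [3.14, -0.005, 0.001]
contact_force: [4.7, -8.1, 2.2]
opening: 0.0136
```

```bash
python3 -m inch '[[[0,0,0,0],[0,0,0,0],[0,0,0,0],[0,0,0,0]]]' 0.1; python3 -m inch '[[[0,0,-25,0],[0,0,-45,0],[0,0,-50,0],[0,0,-10,0],[-40,0,0,0],[-39,0,0,0],[0,0,0,0]]]';python3 -m inch '[[[0,0,0,-0.174],[0,0,0,-0.174],[0,0,0,-0.174],[0,0,0,-0.174],[0,0,0,-0.174],[0,0,0,-0.174],[0,0,0,-0.174],[0,0,0,-0.17],[0,0,0,0]]]'
python3 - <<'E'
from h import *
go(.442,.2027,.1207,1.388)
w=wc();cv2.imwrite('pics/w6.png',w['img'])
for l,z in(('knob_grip',.137),('cover_handle',.096)):
    for d in place_of('wrist',l): print(l,round(d['conf'],2),np.round(d['at']),whit(w,d['at'],z).round(3))
E
```

```text
time: 44.95
tool_pos: [0.5177, 0.2047, 0.0836]
tool_rot: [-3.141, 0.0, 0.001]
contact_force: [0.5, 0.7, 0.5]
opening: 0.0413
time: 45.82
tool_pos: [0.4363, 0.2044, 0.2132]
tool_rot: [3.141, 0.002, 0.002]
contact_force: [0.2, 0.5, 0.1]
opening: 0.0414
time: 46.95
tool_pos: [0.4394, 0.2044, 0.2131]
tool_rot: [-3.141, 0.0, 1.387]
contact_force: [0.1, -0.6, 0.1]
opening: 0.0413
t 46.95 pos [0.4394 0.2044 0.2131] yaw 1.387 op 0.0413 F [ 0.1 -0.6  0.1] q6 0.46 | roll -0.001 then shift mm [-1.1  2.9 92.4]
knob_grip 0.66 [211. 256.] [0.44  0.203 0.137]
cover_handle 0.9 [184. 330.] [0.514 0.203 0.096]
```

View pics/w6.png

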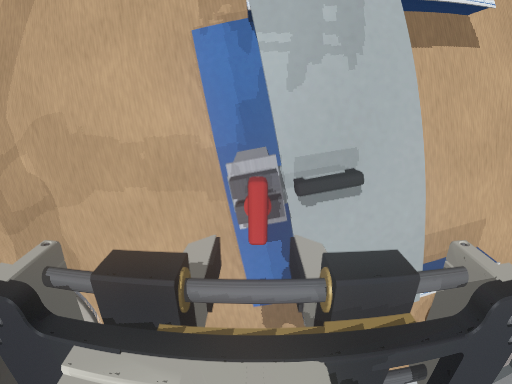

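```bash
python3 -m inch '[[[-1,2,30,0],[0,0,35,0],[0,0,22,0],[0,0,5,0],[0,0,0,0]]]'; python3 -m inch '[[[0,0,0,0],[0,0,0,0],[0,0,0,0],[0,0,0,0],[0,0,0,0],[0,0,0,0],[0,0,0,0]]]' 1 40; python3 -m inch '[[[0,0,-4,0],[0,0,-3.5,0],[0,0,0,0],[0,0,0,0]]]'
```

```text
time: 47.72
tool_pos: [0.4411, 0.2031, 0.122]
tool_rot: [3.141, -0.0, 1.388]
contact_force: [0.1, -0.2, 0.9]
opening: 0.0415
time: 48.6
tool_pos: [0.4413, 0.2032, 0.1222]
tool_rot: [3.14, -0.001, 1.389]
contact_force: [2.8, -0.0, 6.0]
opening: 0.0156
time: 49.1
tool_pos: [0.4411, 0.2031, 0.1281]
tool_rot: [3.142, -0.0, 1.389]
contact_force: [6.6, 1.3, -10.0]
opening: 0.0157
```

```bash
python3 -m inch '[[[0,0,-1,0],[0,0,0,0.174],[0,0,0,0.174],[0,0,0,0.174],[0,0,0,0.174],[0,0,0,0.174],[0,0,0,0.174],[0,0,0,0.174],[0,0,0,0.172],[0,0,0,0]]]'; python3 -m inch '[[[0,0,4,0],[0,0,5,0],[0,0,5,0],[0,0,5,0],[0,0,0,0],[0,0,0,0]]]'
```

```text
time: 50.35
tool_pos: [0.4415, 0.2025, 0.129]
tool_rot: [3.14, -0.001, -0.002]
contact_force: [8.8, -1.4, -10.3]
opening: 0.0158
time: 51.1
tool_pos: [0.4416, 0.2025, 0.1105]
tool_rot: [3.141, -0.001, -0.001]
contact_force: [8.1, -1.9, -7.4]
opening: 0.0156
```

```bash
python3 -m inch '[[[0,0,0,0],[0,0,0,0],[0,0,0,0],[0,0,0,0]]]' 0.1; python3 -m inch '[[[0,0,-20,0],[0,0,-45,0],[0,0,-45,0],[-20,0,-20,0],[-30,0,0,0],[0,0,0,0]]]'
python3 - <<'E'
from h import *
for cam in('wrist','scene'):
    c=wc() if cam=='wrist' else read_camera(cam);cv2.imwrite(f'pics/{cam}9.png',c['img'])
    for l,z in(('cover_handle',.096),('knob_grip',.125),('tape_roll',0),('end_cap',0)):
        for d in place_of(cam,l)[:1]: print(cam,l,round(d['conf'],2),np.round(d['at']),(whit if cam=='wrist' else hit)(c,d['at'],z).round(3))
cv2.imwrite('pics/end.png',np.hstack([cv2.resize(cv2.imread('pics/wrist9.png'),(400,300)),cv2.resize(cv2.imread('pics/scene9.png')[60:240,190:430],(400,300))]))
E
```

```text
time: 51.6
tool_pos: [0.4405, 0.2031, 0.1112]
tool_rot: [-3.142, 0.0, -0.001]
contact_force: [0.7, 0.2, 0.5]
opening: 0.0412
time: 52.35
tool_pos: [0.3892, 0.2032, 0.2417]
tool_rot: [-3.141, -0.0, -0.0]
contact_force: [0.1, -0.1, 0.2]
opening: 0.0415
wrist cover_handle 0.98 [ 68. 256.] [0.513 0.202 0.096]
wrist knob_grip 0.77 [143. 260.] [0.44  0.199 0.125]
scene cover_handle 0.65 [128. 282.] [0.503 0.208 0.096]
scene knob_grip 0.54 [112. 264.] [0.432 0.207 0.125]
scene tape_roll 0.66 [252. 290.] [ 0.75  -0.111  0.   ]
scene end_cap 0.87 [296. 234.] [ 0.71  -0.297  0.   ]
```

View pics/end.png

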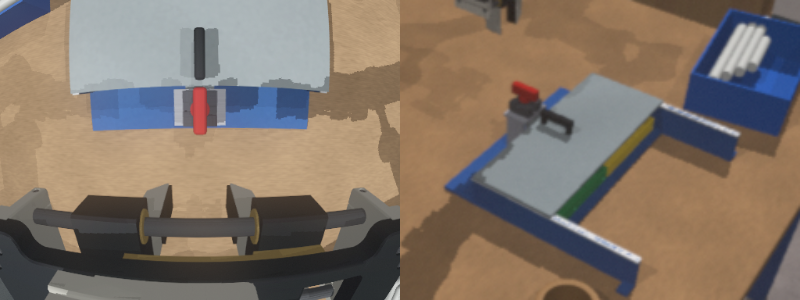

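```bash
python3 - <<'E'
from h import *
for f in('scene0','scene2','scene4','scene9'):
    i=cv2.imread(f'pics/{f}.png');m=seg({'img':i},'red')[90:140,240:290];a=np.argwhere(m);print(f,len(a),a.mean(0)+[90,240],a.min(0)+[90,240],a.max(0)+[90,240])
c=read_camera('scene');print(proj(c,(.442,.203,.136)),proj(c,(.442,.203,.148)))
E
```

```text
scene0 57 [112.75438596 264.52631579] [109 258] [118 272]
scene2 56 [110.16071429 264.125     ] [106 258] [116 271]
scene4 46 [109.84782609 264.73913043] [106 259] [116 271]
scene9 55 [112.78181818 264.76363636] [109 258] [118 272]
[np.float64(111.24958022501704), np.float64(265.7491287559054)] [np.float64(107.99064424840805), np.float64(265.8162382106285)]
```

The red blob in the scene picture is back at its starting row (112.8, against 110 while parked), so the plunger is fully down.

```bash
python3 -c "
from cell import *
print(hand_in())"
```

```text
the job is handed in; nothing more can be done
None
```

The job is done and handed in at about 53 s of the 208 s allowed; the hand-in gave no verdict.

- **What I did:** I parked the plunger in its rest notch and slid the cover open the full 150 mm. Three pieces were present: two aluminium bars went in the green tray and one dark cluster in the yellow. I then slid the cover back 150 mm, turned the knob back and let the plunger drop.
- **Trays:** After placing, the pictures and networks showed both bars in the green tray and the cluster in the yellow, roughly 40 mm or more from the limits. The cover hid them afterwards, so I could not see them again.
- **Cover:** The handle was back at its shut position by the wrist camera, x = 0.513 m against about 0.515 m at the start. The scene camera put it about 10 mm short (0.503 m), but that camera tended to read a little off, and the cover had met its stop.
- **Plunger and knob:** The red knob was back at its starting picture row (112.8, against about 110 while parked), and its bar lay along the box's x.
- **Bystanders:** The tape roll and end cap read within about 1 cm of where they started, which is the network's own scatter.
- **Disturbances:** I saw no knocked piece and no slackened grip, and no check failed outright.

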